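# Draw two ball bearings from a plunger dispenser into the parts dish

### The arm

A 6-joint arm with a two-finger parallel gripper is mounted at the origin on a cart in front of the work surface, level with it; the furniture and walls round the work are solid. World frame = base frame: x ahead of the robot, y to its left, z up, the work surface at z = 0. Lengths are in m, angles in rad, forces in N, time in s.
With the tool pointing down it reaches from about 0.375 to 0.975 m from the base axis. Payload 3.8 kg.
Tool frame: the origin (TCP) lies at the very end of the fingers, on their centre line; the grasp point (between the pads) lies behind it (bot.tcp_to_grasp is the y of the grasp point in the tool frame, in m); y points along the fingers, z is the direction in which the jaws open and shut, and the axes are right-handed (so a half turn about y gives the same grasp; the last joint's range is limited). The gripper opens to 85 mm and grips with 20 to 120 N. Pads are 22 mm wide; open, the fingers measure 114 mm over their backs; the gripper's body (76 mm by 85 mm) begins 54 mm behind the grasp point. The pads swing forward as they close: fully open they stand 13 mm farther back than shut.
Start: joints at [1.067, 0.264, 1.604, -0, 1.274, -0.037], TCP at [0.304, 0.603, 0.231] pointing down, gripper open.
Joint ranges: [-2.63, 2.63], [-0.94, 2.18], [0.31, 2.57], [-1.31, 4.45], [0, 2.66], [-2.55, 2.55]. Speed limits (rad/s): [2.57, 2.57, 3.14, 3.14, 3.14, 3.14].

### API

Orientations are given as a rotation vector (axis times angle).
In Python, from workcell import bot, optics, workorder gives the robot as it stands.
- The arm moves only by the shell command python3 -m handwheel 'ROWS' [FORCE]. ROWS is JSON, a list of rows, each a list of 7 numbers: the shift along the tool's x, y, z in m, then the turn, a rotation vector about the tool's x, y, z in rad, then the opening, from 0 (shut) to 1 (fully open). A call has 1 to 8 rows; each row shifts and turns the commanded pose from where the row before left it, along the tool's axes as they then stand; what a row does not reach is not made up. A row lasts 1/8 s, in which the tool goes at most 62.5 mm and 10.7 degrees, less where a joint would pass 70% of its speed; a pose out of reach is approached as far as the arm can. A call with a gripper value outside its range is refused whole. The fingers move at their own pace and stop on an object; FORCE is the grip in N (left out, the last holds). Time passes only in rows, so rows that do not move let the fingers close. It gives the time, the measured TCP pose, the force and the opening at its end, in the units of the state.
- bot.read_state(): the state, without advancing time (a new reading comes with each control period).
- optics.read_camera(name): name is "scene" or "top"; returns a dict with "image" (420x560x3 uint8, red, green, blue), "z_map" (420x560 float32, m along the optical axis (not along the pixel's ray), 0 where there is no reading), "mtx" (3x3 intrinsics, pixels), "dist" ([k1, k2, p1, p2, k3] as OpenCV has them; the pictures are not rectified), "world_from_camera" (4x4, takes a point from camera to world coordinates). Camera axes: x right, y down, z forward; pixel columns grow to the right and rows downward; lengths in m; the calibration is good to about 2 mm. A picture is of the moment at which its call begins.
- workorder.finish_job(): hands the job in, once; it reports no verdict.
The state is a dict: "time": time; "q": joint angles; "joint_vel": joint speeds; "joint_torque": joint torques, N m; "tool_pos": TCP position; "tcp_rot": TCP orientation; "wrist_force": force on the tool from outside, world axes, zero at the start; "torque": the same for the moment, N m; "width": opening from 0.0 (shut) to 1.0 (fully open).
Only numpy, scipy, OpenCV 4.12 (cv2) and the standard library are available. Lean on these libraries where they do the work, as an engineer would, in place of code of your own. Each camera call takes 0.05 s, during which the arm holds its last target.

### The job

Slide the steel dish up under the outlet of the bearing dispenser so that it will catch what comes out. Then push the dispenser's plunger all the way to its stop, let it spring fully back, and push it fully home once more, so that exactly two bearings end up in the dish; let the plunger come fully out again at the end and leave the rest of the stack in the magazine.

Things in the scene. Friction and masses are not known exactly. Their poses are not given: they have to be found in the camera images.
- dispenser: Bench bearing dispenser, bolted down: grey foot (126 mm wide, x -72 to +4 mm), steel deck 76 mm wide at height 40 mm, aluminium gate plate (x -33 to +33 mm, top 67 mm high) and on it four upright rods, up to 116 mm high, 32 mm from the axis, round a stack of 4 bearings. Origin: on the bench, on the magazine's axis. x is the way the plunger is pushed and the bearings come out; z up.
- plunger (a joint): Plunger travel in m: 0 fully out (rest), 0.065 home against its stop. Spring return, 5.5 N at rest, 13 N at the stop; with bearing friction a stroke takes up to about 18 N. A full stroke pushes the lowest bearing over the outlet edge (it falls near the end of the stroke); once the plunger is fully out again the stack drops by one bearing.
- knob_face (a point): Centre of the flat face of the plunger's black round palm knob (42 mm across, 20 mm thick), where it is to be pushed along the dispenser's x axis. At rest it lies at x -146 mm, height 48 mm in the dispenser's frame; it moves with the plunger, to x -81 mm at the stop.
- outlet (a point): Middle of the outlet edge: the front edge of the steel deck, at x +33 mm, height 40 mm in the dispenser's frame. The deck is 5 mm thick here and overhangs the block under it (front face at x 0), so the dish's rim (22 mm high) passes under it.
- catch_point (a point): The point on the bench, 34 mm straight in front of the outlet edge (dispenser x +67 mm), where the dish's centre should be to catch the bearings; its rim is then partly under the deck. Keep the gripper clear of the fixed gearbox housing (150 mm high and more; world x over 0.58, y below -0.05 m) and the vice (152 mm high; x up to 0.46, y 0.13 to 0.27 m).
- dish_centre (a point): Centre of the loose round steel parts dish: 113 mm across at the rim, about 96 mm at the foot, 22 mm high, floor 2 mm thick, 0.12 to 0.21 kg; the point lies on its axis, 11 mm above its underside. It stands empty on the bench, 0.05 to 0.2 m from the catch point, to the left of the outlet and farther from the robot.
- bearing_1_centre (a point): Centre of a steel ball bearing (52 mm across, 15 mm thick, bore 18 mm, 0.13 kg), the lowest of the stack of four equal ones in the dispenser.
- bearing_2_centre (a point): Centre of a steel ball bearing (52 mm across, 15 mm thick, bore 18 mm, 0.13 kg), the second from below of the stack of four equal ones in the dispenser.
- bearing_3_centre (a point): Centre of a steel ball bearing (52 mm across, 15 mm thick, bore 18 mm, 0.13 kg), the third from below of the stack of four equal ones in the dispenser.
- bearing_4_centre (a point): Centre of a steel ball bearing (52 mm across, 15 mm thick, bore 18 mm, 0.13 kg), the top one of the stack of four equal ones in the dispenser.
- seal: Bystander: black seal ring, 68 mm across, 9 mm high, lying on the bench; origin under its centre. Leave it alone.
- sensor: Bystander: black speed sensor, 84 mm long along its y axis, 22 mm wide, 20 mm high; origin under its centre. Leave it alone.
- bearing_1: The same bearing as a body; origin in the middle of its underside as stacked.
- bearing_2: The same bearing as a body; origin in the middle of its underside as stacked.
- dish: The dish as a body; origin under its centre.
Mind the look-alikes: they are no part of the job. Leave any pink or turquoise look-alike of the part that bears bearing_4_centre alone.

How it is judged:
By the outcome, as a careful person would: the job done as asked, in the order asked, and still so for the second after the job is handed in, with the robot touching nothing.
It also fails if it takes over 58 s, if anything falls off the work surface, if the arm or the gripper's body presses on something with over 40 N, if the wrist force passes 120 N, or if a joint passes its speed limit or range.

## Working session

There is one attempt and no reset: what is moved stays moved. The work goes in short steps, Python scripts to look and compute and a shell command to move; the robot and the scene stay as the last step left them, time stands still between calls to the robot, and variables do not carry over. Pictures are saved under pics/ and viewed, and the job is handed in when it is done.

```bash
ls; mkdir -p pics; python3 - <<'E'
from workcell import bot, optics, workorder
import cv2,numpy as np
s=bot.read_state(); print(s, bot.tcp_to_grasp)
for n in("scene","top"):
    d=optics.read_camera(n); cv2.imwrite(f"pics/{n}0.png",d["image"][:,:,::-1])
    print(n,d["mtx"].tolist(),d["dist"],np.round(d["world_from_camera"],3).tolist())
    np.savez(f"{n}0.npz",**{k:np.array(v) for k,v in d.items()})
E
```

```text
pics
{'time': 0.0, 'q': array([ 1.06715322e+00,  2.64739952e-01,  1.60539664e+00,  2.73704404e-05,
        1.27371383e+00, -3.69144239e-02]), 'joint_vel': array([ 0.00010035, -0.00049008, -0.00059205, -0.00049276,  0.00235434,
        0.00012079]), 'joint_torque': array([-5.19278929e-04, -5.15118921e+01, -3.67304599e+01, -1.84751852e-04,
        1.34713127e-02, -8.07884447e-06]), 'tool_pos': array([0.30336947, 0.6021498 , 0.22995871]), 'tcp_rot': array([-1.54181507,  0.36657727, -0.36558308]), 'wrist_force': array([ 1.15915924, -0.15826181, -0.36713844]), 'torque': array([0.00218917, 0.00021404, 0.00719515]), 'width': 1.0004307633784697} -0.0187
scene [[495.99648619266077, 0.0, 275.0157841194347], [0.0, 495.99648619266077, 212.78063729614448], [0.0, 0.0, 1.0]] [-0.17427658  0.          0.          0.          0.        ] [[-0.715, -0.358, 0.6, -0.093], [-0.699, 0.365, -0.615, 0.597], [0.001, -0.86, -0.511, 0.548], [0.0, 0.0, 0.0, 1.0]]
top [[535.6402738177582, 0.0, 285.0082891818635], [0.0, 535.6402738177582, 217.81123407632657], [0.0, 0.0, 1.0]] [-0.00234374  0.          0.          0.          0.        ] [[0.017, -0.986, 0.166, 0.247], [-1.0, -0.015, 0.016, 0.016], [-0.014, -0.167, -0.986, 1.3], [0.0, 0.0, 0.0, 1.0]]
```

View pics/scene0.png

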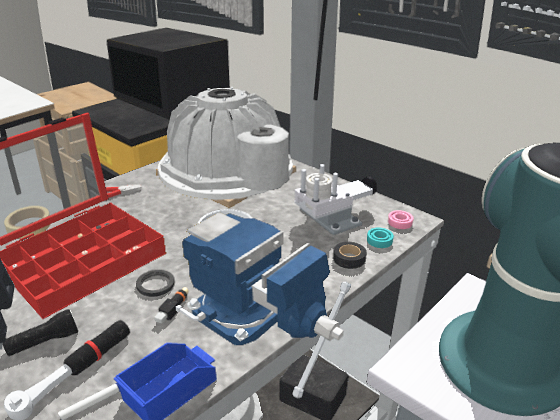

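View pics/top0.png

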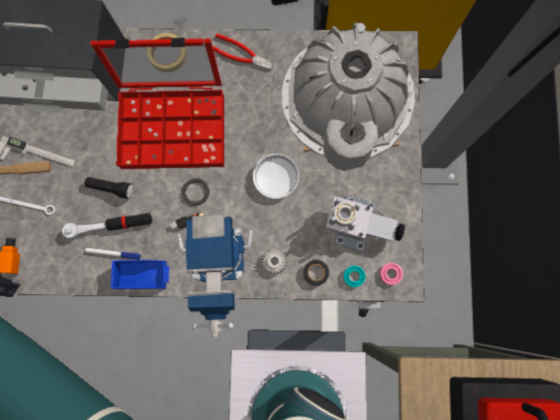

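The top view shows the dish near (275,177), the dispenser stack near (346,212) and the black knob at (400,231). The plunger pushes to the left in the image, which is +y. Next I measure.

```bash
cat > h.py <<'E'
import numpy as np,cv2
from workcell import bot,optics
def ray(d,uv,z):
    p=cv2.undistortPoints(np.array([[uv]],float),d["mtx"],np.array(d["dist"]))[0,0]
    T=d["world_from_camera"];v=T[:3,:3]@[p[0],p[1],1];o=T[:3,3]
    return o+v*(z-o[2])/v[2]
def proj(d,P):
    T=np.linalg.inv(d["world_from_camera"]);P=np.atleast_2d(np.array(P,float))
    return cv2.projectPoints(P,cv2.Rodrigues(T[:3,:3])[0],T[:3,3],d["mtx"],np.array(d["dist"]))[0][:,0]
def cloud(d):
    Z=d["z_map"];h,w=Z.shape;u,v=np.meshgrid(np.arange(w),np.arange(h))
    p=cv2.undistortPoints(np.stack([u,v],-1).reshape(-1,1,2).astype(float),d["mtx"],np.array(d["dist"]))[:,0]
    P=np.c_[p,np.ones(len(p))]*Z.reshape(-1,1)
    T=d["world_from_camera"];W=P@T[:3,:3].T+T[:3,3];W[Z.ravel()==0]=np.nan
    return W.reshape(h,w,3)
def crop(d,x0,y0,x1,y1,s,fn):
    cv2.imwrite(fn,cv2.resize(d["image"][y0:y1,x0:x1,::-1],None,fx=s,fy=s,interpolation=cv2.INTER_CUBIC))
E
python3 - <<'E'
from h import *
t=dict(np.load("top0.npz"));s=dict(np.load("scene0.npz"))
crop(t,240,130,430,290,4,"pics/tc.png"); crop(s,190,140,450,290,3,"pics/sc.png")
W=cloud(t)
for n,uv in dict(dish=(275,177),stack=(346,212),rods=(335,205),deckplate=(383,229),knob=(400,231),gate=(355,228),foot=(345,243)).items(): print(n,np.round(W[uv[1],uv[0]],3))
sub=W[140:215,235:315]; m=(sub[...,2]>.012)&(sub[...,2]<.03)
p=sub[m]; c,r=cv2.minEnclosingCircle((p[:,:2]*1000).astype(np.float32)); print("dish",c,r,len(p))
E
```

```text
dish [0.569 0.064 0.003]
stack [ 0.475 -0.108  0.044]
rods [ 0.488 -0.08   0.067]
deckplate [nan nan nan]
knob [ 0.428 -0.23   0.07 ]
gate [ 0.434 -0.127  0.062]
foot [ 0.406 -0.109  0.006]
dish (590.5468139648438, 38.215511322021484) 87.4910888671875 361
```

View pics/tc.png

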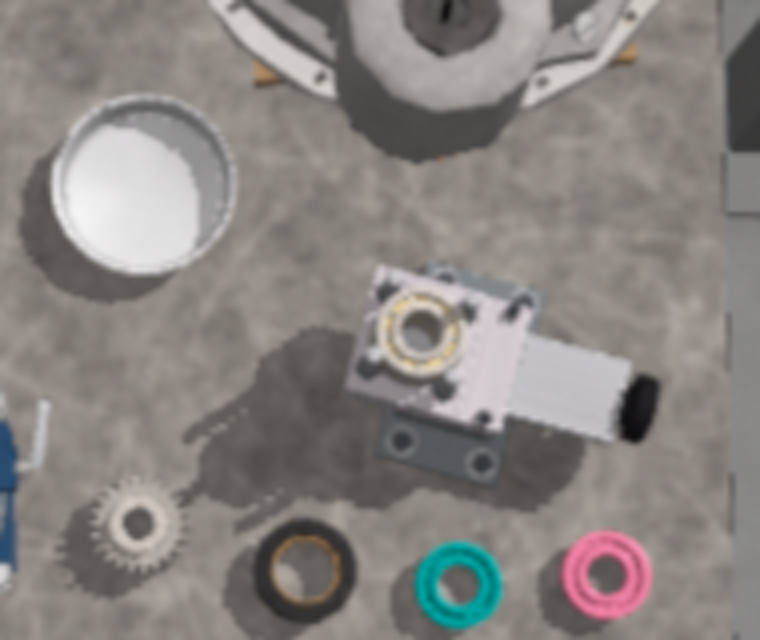

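View pics/sc.png

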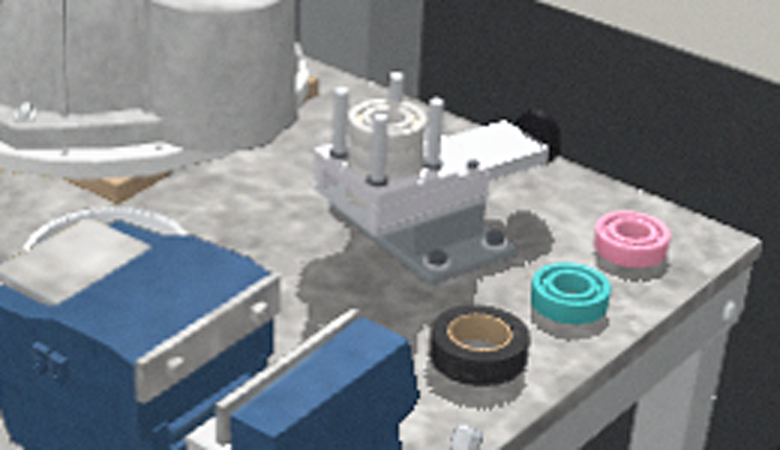

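```bash
python3 - <<'E'
from h import *
t=dict(np.load("top0.npz"));s=dict(np.load("scene0.npz"))
I=t["image"]; hsv=cv2.cvtColor(I,cv2.COLOR_RGB2HSV)
c=lambda x,y:(240+(x+.5)/4-.5,130+(y+.5)/4-.5)
# stack yellow
m=((hsv[...,0]>12)&(hsv[...,0]<35)&(hsv[...,1]>60)&(hsv[...,2]>120)); m[:200]=0;m[:,:330]=0;m[228:]=0;m[:,362:]=0
ys,xs=np.nonzero(m); (u,v),r=cv2.minEnclosingCircle(np.c_[xs,ys].astype(np.float32)); print("yellow",u,v,r,len(xs)); print("stack axis",ray(t,(u,v),.100))
A=ray(t,c(378,265),.067);B=ray(t,c(345,390),.067); print("gate corners",A,B,np.linalg.norm(A-B)); n=B-A; print("axis dir deg",np.degrees(np.arctan2(*( [ -n[0]*-1, n[1]*-1] ))))
# edges of slide plate
for a,b,z in [((525,335),(632,363),.067),((505,412),(615,441),.067),((378,265),(540,298),.067),((345,390),(500,432),.067),((632,363),(615,441),.067)]:
    P=ray(t,c(*a),z);Q=ray(t,c(*b),z);d=P-Q; print(np.round(P,4),np.round(Q,4),np.degrees(np.arctan2(d[1],d[0])),np.linalg.norm(d))
# knob mask
m=(I.max(2)<60).astype(np.uint8); m[:215]=0;m[245:]=0;m[:,:392]=0;m[:,408:]=0
ys,xs=np.nonzero(m);print("knob px",xs.mean(),ys.mean(),len(xs),xs.min(),xs.max(),ys.min(),ys.max(),ray(t,(xs.mean(),ys.mean()),.05))
# dish rim ellipse
for z,pts in [(.022,[(50,184),(237,184),(143,95),(143,275)])]:
    print([np.round(ray(t,c(*p),z),4).tolist() for p in pts])
E
```

```text
yellow 345.125732421875 212.30702209472656 8.92565631866455 31
stack axis [ 0.46443884 -0.10067874  0.1       ]
gate corners [ 0.50925073 -0.0781337   0.067     ] [ 0.43472226 -0.05912247  0.067     ] 0.07691501085888267
axis dir deg -104.31022766371507
[ 0.4688 -0.1639  0.067 ] [ 0.4532 -0.2259  0.067 ] 75.8540722310535 0.06390654187617303
[ 0.4232 -0.1519  0.067 ] [ 0.4073 -0.2152  0.067 ] 75.8672706889363 0.06533581886033436
[ 0.5093 -0.0781  0.067 ] [ 0.4909 -0.1728  0.067 ] 79.03833471914433 0.0964739146405643
[ 0.4347 -0.0591  0.067 ] [ 0.4115 -0.1489  0.067 ] 75.49835051507887 0.09274081922819385
[ 0.4532 -0.2259  0.067 ] [ 0.4073 -0.2152  0.067 ] -13.017761787826624 0.04708785991420044
knob px 399.07339449541286 231.85321100917432 109 395 403 224 239 [ 0.42870382 -0.23210112  0.05      ]
[[0.5667, 0.1196, 0.022], [0.5683, 0.0049, 0.022], [0.624, 0.0637, 0.022], [0.5105, 0.0614, 0.022]]
```

```bash
cat >> h.py <<'E'
from scipy.spatial.transform import Rotation as Ro
O=np.array([.4642,-.1007]);a=np.radians(75.6);D=np.array([np.cos(a),np.sin(a)])
CATCH=O+.067*D
def st():
    s=bot.read_state();R=Ro.from_rotvec(s["tcp_rot"]).as_matrix()
    print("t",s["time"],"p",np.round(s["tool_pos"],4),"F",np.round(s["wrist_force"],1),"w",round(s["width"],2),"q",np.round(s["q"],2))
    print("x",np.round(R[:,0],3),"y",np.round(R[:,1],3),"z",np.round(R[:,2],3));return s,R
def want(pos,xdir):
    """shift in current tool axes and turn needed (tool down, tool x along xdir, world)"""
    s,R=st();x=np.r_[xdir,0]/np.linalg.norm(xdir);y=np.array([0,0,-1.]);z=np.cross(x,y);G=np.c_[x,y,z]
    print("shift(cur axes)",np.round(R.T@(np.array(pos)-s["tool_pos"]),4),"shift(goal axes)",np.round(G.T@(np.array(pos)-s["tool_pos"]),4),"turn",np.round(Ro.from_matrix(R.T@G).as_rotvec(),4))
E
python3 - <<'E'
from h import *
C=np.array([.5673,.0624]);u=CATCH-C;L=np.linalg.norm(u);u/=L;print("catch",CATCH,"u",u,L)
P=C-u*.075;print("start",P)
want([*P,.231],u);want([*P,.231],-u)
E
```

```text
catch [ 0.48086222 -0.03580493] u [-0.66070302 -0.7506474 ] 0.13082697471520152
start [0.61685273 0.11869855]
t 0.1 p [0.3034 0.6022 0.2301] F [0.  0.2 0.1] w 1.0 q [ 1.07  0.26  1.61 -0.    1.27 -0.04]
x [ 0.893 -0.45  -0.   ] y [-0.001 -0.002 -1.   ] z [ 0.45   0.893 -0.002]
shift(cur axes) [ 4.975e-01 -4.000e-04 -2.908e-01] shift(goal axes) [ 0.1559 -0.0009  0.5547] turn [1.5000e-03 1.8258e+00 1.8000e-03]
t 0.1 p [0.3034 0.6022 0.2301] F [0.  0.2 0.1] w 1.0 q [ 1.07  0.26  1.61 -0.    1.27 -0.04]
x [ 0.893 -0.45  -0.   ] y [-0.001 -0.002 -1.   ] z [ 0.45   0.893 -0.002]
shift(cur axes) [ 4.975e-01 -4.000e-04 -2.908e-01] shift(goal axes) [-0.1559 -0.0009 -0.5547] turn [ 0.0017 -1.3158 -0.0014]
```

```bash
python3 -m handwheel '[[0.05,0,-0.029,0,0,0,1],[0.05,0,-0.029,0,0,0,1],[0.05,0,-0.029,0,0,0,1],[0.05,0,-0.029,0,0,0,1],[0.05,0,-0.029,0,0,0,1],[0.05,0,-0.029,0,0,0,1],[0.05,0,-0.029,0,0,0,1],[0.05,0,-0.029,0,0,0,1]]'
python3 -m handwheel '[[0.05,0,-0.029,0,0.1,0,1],[0.047,0,-0.035,0,0.18,0,1],[0,0,0,0,0.18,0,1],[0,0,0,0,0.18,0,1],[0,0,0,0,0.18,0,1],[0,0,0,0,0.18,0,1],[0,0,0,0,0.18,0,1],[0,0,0,0,0.18,0,1]]'
python3 -m handwheel '[[0,0,0,0,0.18,0,1],[0,0,0,0,0.18,0,1],[0,0,0,0,0.18,0,1],[0,0,0,0,0.1,0,1],[0,0,0,0,0,0,1]]'
python3 - <<'E'
from h import *
C=np.array([.5673,.0624]);u=CATCH-C;u/=np.linalg.norm(u);want([*(C-u*.075),.231],u)
E
```

```text
time: 1.1
tool_pos: [0.557, 0.2138, 0.2308]
tcp_rot: [-1.54, 0.366, -0.366]
wrist_force: [1.0, 0.3, 0.1]
width: 1.002
time: 2.1
tool_pos: [0.6086, 0.1123, 0.2306]
tcp_rot: [-1.075, 1.4, -1.399]
wrist_force: [0.3, -1.3, -0.1]
width: 0.997
time: 2.72
tool_pos: [0.6086, 0.1124, 0.2307]
tcp_rot: [-0.645, 1.832, -1.831]
wrist_force: [-0.5, -0.6, -0.0]
width: 1.001
t 2.725 p [0.6086 0.1124 0.2307] F [-0.5 -0.6 -0. ] w 1.0 q [ 0.14  0.16  1.73 -0.    1.25  1.04]
x [-0.78  -0.626  0.001] y [-0.001 -0.    -1.   ] z [ 0.626 -0.78  -0.001]
shift(cur axes) [-0.0104 -0.0004  0.0002] shift(goal axes) [-0.0102 -0.0003  0.002 ] turn [ 0.0006 -0.1731  0.0009]
```

```bash
python3 -m handwheel '[[-0.012,0.03,0,0,-0.173,0,0.75],[0,0.05,0,0,0,0,0.75],[0,0.05,0,0,0,0,0.75],[0,0.05,0,0,0,0,0.75],[0,0.03,0,0,0,0,0.75],[0,0,0,0,0,0,0.75]]'
python3 - <<'E'
from h import *
C=np.array([.5673,.0624]);u=CATCH-C;u/=np.linalg.norm(u);want([*(C-u*.075),.004],u)
d=optics.read_camera("scene");cv2.imwrite("pics/s1.png",d["image"][:,:,::-1])
d=optics.read_camera("top");crop(d,200,90,430,290,3,"pics/t1.png")
E
```

```text
time: 3.48
tool_pos: [0.615, 0.1194, 0.0177]
tcp_rot: [-0.785, 1.722, -1.718]
wrist_force: [0.1, 0.2, 0.5]
width: 0.751
t 3.475 p [0.615  0.1194 0.0177] F [0.1 0.2 0.5] w 0.75 q [0.15 0.39 1.87 0.   0.89 0.87]
x [-0.66  -0.751  0.006] y [-0.007 -0.001 -1.   ] z [ 0.751 -0.66  -0.005]
shift(cur axes) [-0.0007  0.0136  0.0019] shift(goal axes) [-0.0007  0.0137  0.0018] turn [0.0048 0.0003 0.0058]
```

View pics/s1.png

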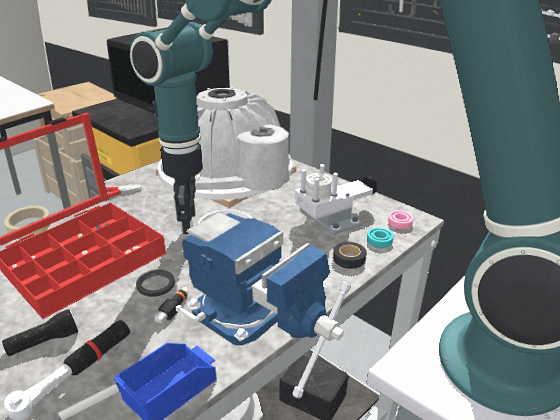

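View pics/t1.png

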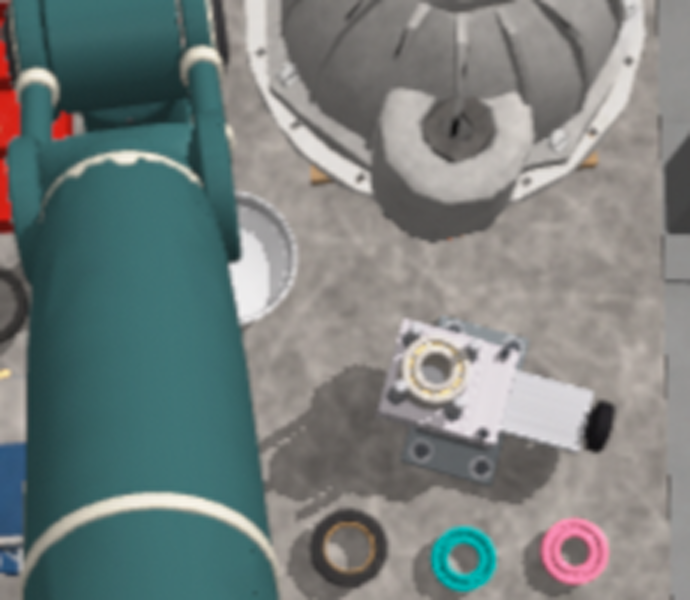

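```bash
python3 -m handwheel '[[0,0.006,0.001,0,0,0,0.75],[0,0.006,0.001,0,0,0,0.75],[0.01,0,0,0,0,0,0.75],[0.01,0,0,0,0,0,0.75],[0.01,0,0,0,0,0,0.75],[0.01,0,0,0,0,0,0.75],[0.01,0,0,0,0,0,0.75],[0,0,0,0,0,0,0.75]]'
python3 - <<'E'
from h import *
st()
d=optics.read_camera("scene");cv2.imwrite("pics/s2.png",d["image"][:,:,::-1])
d=optics.read_camera("top");crop(d,200,90,430,290,3,"pics/t2.png")
E
```

```text
time: 4.58
tool_pos: [0.586, 0.0804, 0.0092]
tcp_rot: [-0.776, 1.72, -1.719]
wrist_force: [0.2, 0.1, 1.0]
width: 0.747
t 4.575 p [0.586  0.0804 0.0092] F [0.2 0.1 1. ] w 0.75 q [ 0.09  0.34  1.96 -0.    0.84  0.82]
x [-0.662 -0.749  0.001] y [-0.001 -0.    -1.   ] z [ 0.749 -0.662 -0.   ]
```

View pics/t2.png

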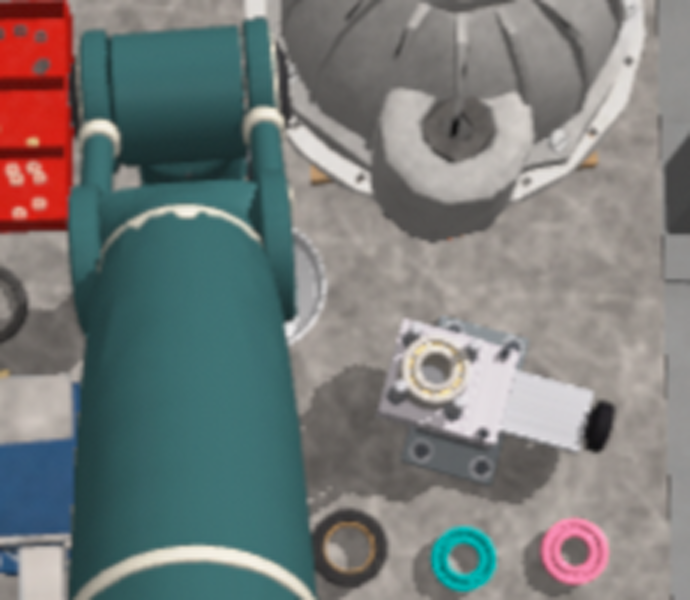

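```bash
python3 -m handwheel '[[0.01,0.002,0,0,0,0,0.75],[0.012,0,0,0,0,0,0.75],[0.012,0,0,0,0,0,0.75],[0.012,0,0,0,0,0,0.75],[0.012,0,0,0,0,0,0.75],[0.012,0,0,0,0,0,0.75],[0.01,0,0,0,0,0,0.75],[0,0,0,0,0,0,0.75]]'
python3 - <<'E'
from h import *
st()
d=optics.read_camera("scene");crop(d,150,120,420,300,2.8,"pics/s3.png")
d=optics.read_camera("top");crop(d,200,90,430,290,3,"pics/t3.png");np.savez("t3.npz",**{k:np.array(v) for k,v in d.items()})
E
```

```text
time: 5.68
tool_pos: [0.5327, 0.0204, 0.007]
tcp_rot: [-0.776, 1.72, -1.719]
wrist_force: [0.6, 0.1, -0.7]
width: 0.752
t 5.675 p [0.5327 0.0204 0.007 ] F [ 0.6  0.1 -0.7] w 0.75 q [-0.01  0.25  2.09 -0.    0.81  0.72]
x [-0.662 -0.749  0.001] y [-0.001 -0.    -1.   ] z [ 0.749 -0.662 -0.001]
```

View pics/t3.png

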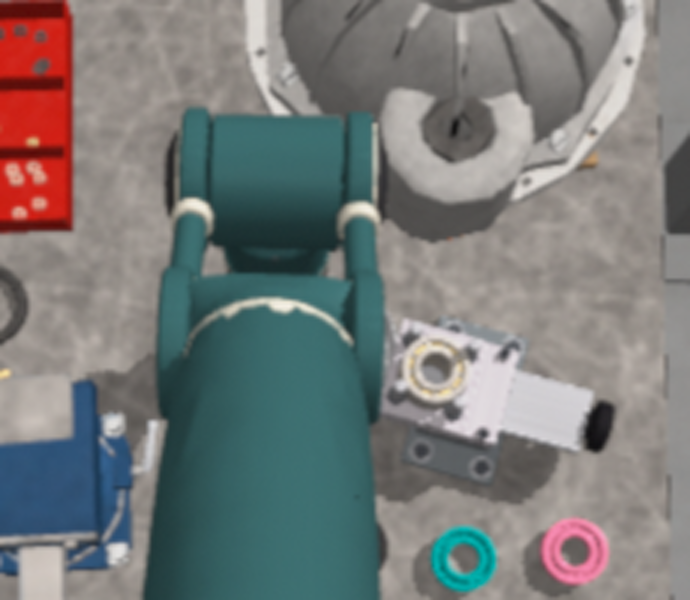

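View pics/s3.png

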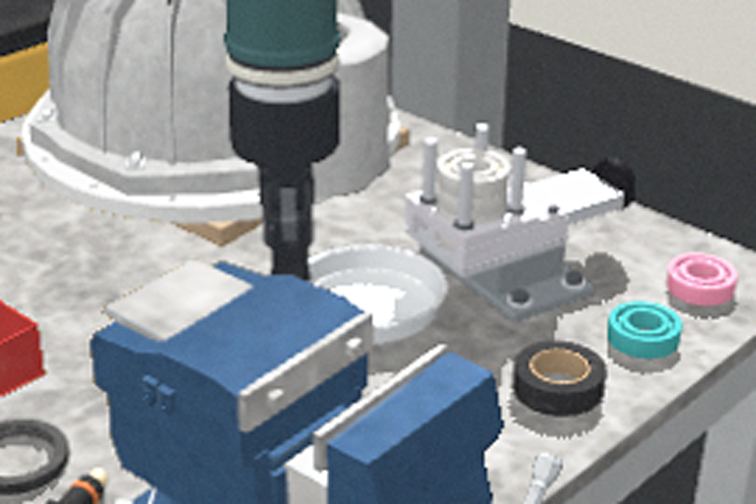

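```bash
cat >> h.py <<'E'
def circ(d,pts,z=.022,r=.0565):
    from scipy.optimize import least_squares
    P=np.array([ray(d,p,z)[:2] for p in pts]);f=lambda c:np.linalg.norm(P-c,axis=1)-r
    s=least_squares(f,P.mean(0));e=s.x-CATCH;n=np.array([-D[1],D[0]])
    print("centre",np.round(s.x,4),"res mm",np.round(s.fun*1e3,1),"err world",np.round(e,4),"err disp x,y",np.round([e@D,e@n],4))
E
python3 - <<'E'
from h import *
d=optics.read_camera("scene");f=lambda x,y:(150+(x+.5)/2.8-.5,120+(y+.5)/2.8-.5)
circ(d,[f(447,287),f(440,270),f(425,257),f(378,244),f(345,246),f(322,254)])
E
```

```text
centre [ 0.4929 -0.0227] res mm [-0.4 -0.9  0.1  1.2  0.5 -1.8] err world [0.012  0.0131] err disp x,y [ 0.0157 -0.0084]
```

```bash
python3 -m handwheel '[[0.004,0,0,0,0,0,0.75],[0.006,0,0,0,0,0,0.75],[0.005,0,0,0,0,0,0.75],[0.002,0,0,0,0,0,0.75],[0,0,0,0,0,0,0.75],[-0.02,0,0,0,0,0,0.75],[-0.04,0,0,0,0,0,0.75],[-0.02,0,0,0,0,0,0.75]]'
python3 - <<'E'
from h import *
st()
d=optics.read_camera("scene");crop(d,150,120,420,300,2.8,"pics/s4.png")
d=optics.read_camera("top");crop(d,200,90,430,290,3,"pics/t4.png")
E
```

```text
time: 6.82
tool_pos: [0.5779, 0.0704, 0.0077]
tcp_rot: [-0.774, 1.717, -1.718]
wrist_force: [-0.3, -0.6, -0.0]
width: 0.752
t 6.825 p [0.5779 0.0704 0.0077] F [-0.3 -0.6 -0. ] w 0.75 q [0.08 0.32 1.98 0.   0.83 0.8 ]
x [-0.661 -0.751 -0.002] y [ 0.002  0.    -1.   ] z [ 0.751 -0.661  0.001]
```

View pics/t4.png

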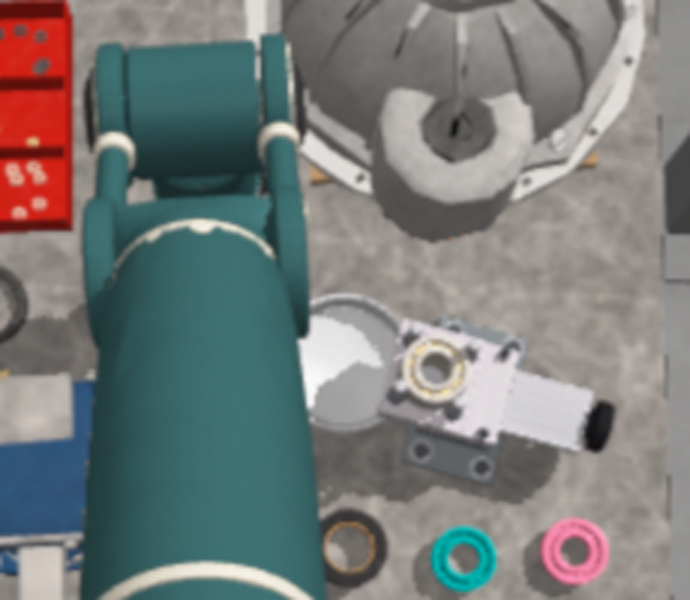

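View pics/s4.png

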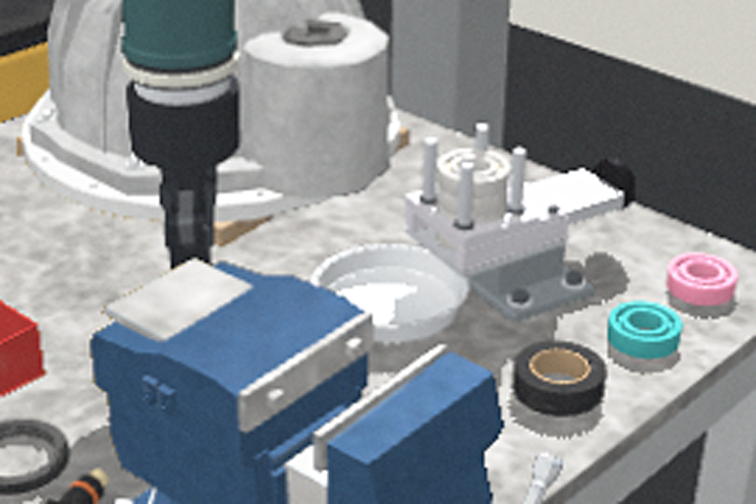

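```bash
python3 -m handwheel '[[0,-0.05,0,0,0,0,0.5],[0,-0.05,0,0,0,0,0.2],[0,-0.05,0,0,0,0,0],[0.02,-0.05,-0.025,0,0,0,0],[0.03,0,-0.034,0,0,0,0],[0.03,0,-0.034,0,0,0,0],[0,0,0,0,-0.18,0,0],[0,0,0,0,-0.18,0,0]]'
python3 -m handwheel '[[0,0,0,0,-0.11,0,0],[0,0,0,0,0,0,0]]'
python3 - <<'E'
from h import *
P=O-.187*D; want([*P,.2],-D)
E
```

```text
time: 7.92
tool_pos: [0.4513, 0.0695, 0.2069]
tcp_rot: [-1.02, 1.467, -1.467]
wrist_force: [0.0, -0.3, 1.1]
width: -0.0
time: 8.18
tool_pos: [0.4521, 0.0695, 0.2069]
tcp_rot: [-1.079, 1.395, -1.394]
wrist_force: [0.6, -0.1, -0.2]
width: -0.005
t 8.175 p [0.4521 0.0695 0.2069] F [ 0.6 -0.1 -0.2] w -0.0 q [ 0.1  -0.14  2.08 -0.    1.21  0.35]
x [-0.252 -0.968  0.001] y [-0.001 -0.    -1.   ] z [ 0.968 -0.252 -0.001]
shift(cur axes) [0.3487 0.0071 0.0551] shift(goal axes) [0.3488 0.0069 0.0541] turn [ 0.001  -0.003   0.0007]
```

```bash
python3 -m handwheel '[[0.058,0,0.009,0,0,0,0],[0.058,0,0.009,0,0,0,0],[0.058,0,0.009,0,0,0,0],[0.058,0,0.009,0,0,0,0],[0.058,0,0.009,0,0,0,0],[0.059,0,0.0095,0,0,0,0],[0,0,0,0,0,0,0]]'
python3 - <<'E'
from h import *
P=O-.187*D; want([*P,.034],-D)
d=optics.read_camera("scene");crop(d,150,120,420,300,2.8,"pics/s5.png")
d=optics.read_camera("top");crop(d,240,130,430,290,4,"pics/t5.png");np.savez("t5.npz",**{k:np.array(v) for k,v in d.items()})
f=lambda x,y:(150+(x+.5)/2.8-.5,120+(y+.5)/2.8-.5)
E
```

```text
time: 9.05
tool_pos: [0.4172, -0.2853, 0.2071]
tcp_rot: [-1.076, 1.399, -1.399]
wrist_force: [0.6, 0.4, -0.5]
width: 0.001
t 9.05 p [ 0.4172 -0.2853  0.2071] F [ 0.6  0.4 -0.5] w 0.0 q [-0.65 -0.04  1.99 -0.    1.2  -0.39]
x [-0.258 -0.966  0.001] y [-0.001 -0.001 -1.   ] z [ 0.966 -0.258 -0.   ]
shift(cur axes) [-0.0036  0.1731 -0.0003] shift(goal axes) [-0.0035  0.1731 -0.0004] turn [ 0.0005 -0.0093  0.001 ]
```

View pics/t5.png

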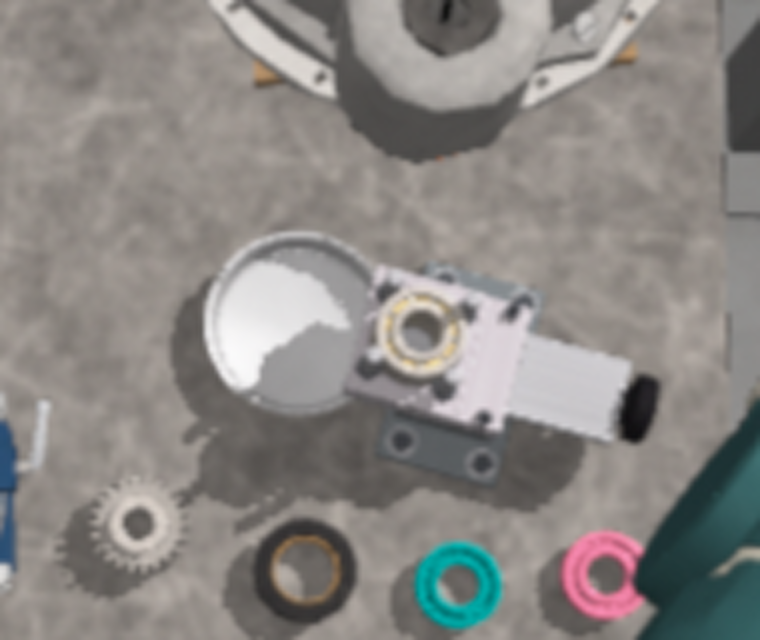

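View pics/s5.png

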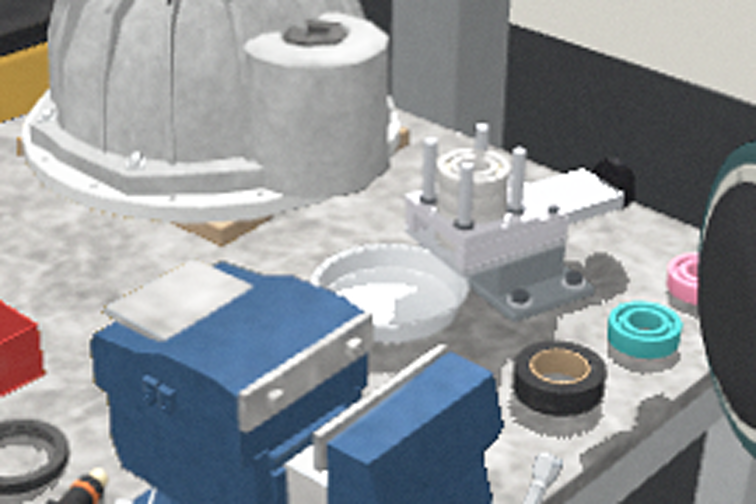

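```bash
python3 - <<'E'
from h import *
t=dict(np.load("t5.npz"));c=lambda x,y:(240+(x+.5)/4-.5,130+(y+.5)/4-.5)
circ(t,[c(203,324),c(225,265),c(250,244),c(297,231),c(345,243),c(222,377),c(250,403),c(297,415),c(340,404)])
s=optics.read_camera("scene");f=lambda x,y:(150+(x+.5)/2.8-.5,120+(y+.5)/2.8-.5)
circ(s,[f(470,285),f(311,270),f(330,253),f(385,244),f(435,253)])
E
```

```text
centre [ 0.4826 -0.0325] res mm [ 0.4 -0.3 -0.3  0.2  0.9 -0.   0.6  0.2 -0.3] err world [0.0018 0.0033] err disp x,y [ 0.0036 -0.0009]
centre [ 0.4851 -0.0331] res mm [ 3.5  1.3  2.4 -1.3 -0.7] err world [0.0042 0.0027] err disp x,y [ 0.0036 -0.0034]
```

```bash
python3 -m handwheel '[[0,0.05,0,0,-0.009,0,0],[0,0.05,0,0,0,0,0],[0,0.05,0,0,0,0,0],[0,0.023,0,0,0,0,0],[0,0,0,0,0,0,0],[-0.008,0,0,0,0,0,0],[-0.008,0,0,0,0,0,0],[0,0,0,0,0,0,0]]'
python3 - <<'E'
from h import *
s,R=st(); e=s["tool_pos"][:2]-O; print("disp x,y",e@D, e@np.array([-D[1],D[0]]))
d=optics.read_camera("scene");crop(d,250,120,450,300,3.5,"pics/s6.png")
d=optics.read_camera("top");crop(d,240,130,430,290,4,"pics/t6.png")
E
```

```text
time: 10.2
tool_pos: [0.4231, -0.2658, 0.0356]
tcp_rot: [-1.084, 1.384, -1.387]
wrist_force: [0.3, -0.8, 0.0]
width: -0.004
t 10.2 p [ 0.4231 -0.2658  0.0356] F [ 0.3 -0.8  0. ] w -0.0 q [-0.61  0.15  2.15  0.    0.85 -0.37]
x [-0.24  -0.971  0.001] y [ 0.002 -0.001 -1.   ] z [ 0.971 -0.24   0.002]
disp x,y -0.17010817769496658 -0.0012866150751178946
```

View pics/t6.png

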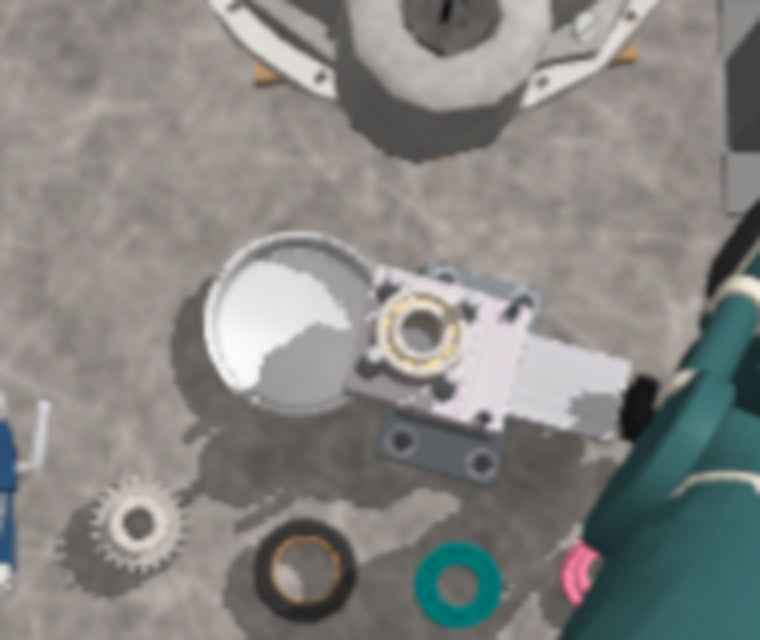

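View pics/s6.png

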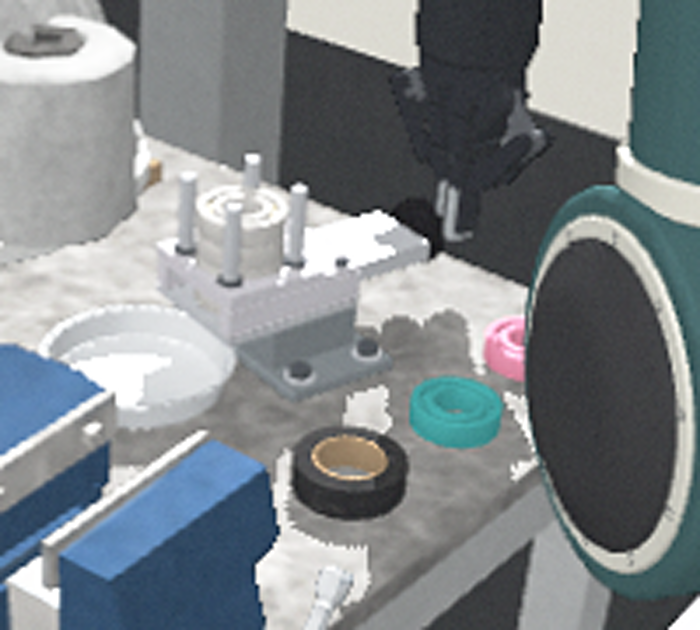

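```bash
cat > p.py <<'E'
from h import *
s,R=st(); e=s["tool_pos"][:2]-O; print("disp x,y",np.round([e@D, e@np.array([-D[1],D[0]])],4),"F along D",s["wrist_force"][:2]@D)
E
python3 -m handwheel '[[-0.008,0,0,0,0,0,0],[-0.008,0,0,0,0,0,0],[-0.008,0,0,0,0,0,0],[-0.008,0,0,0,0,0,0],[-0.006,0,0,0,0,0,0],[0,0,0,0,0,0,0]]'; python3 p.py
```

```text
time: 11.05
tool_pos: [0.4314, -0.2309, 0.0345]
tcp_rot: [-1.087, 1.383, -1.389]
wrist_force: [-1.8, -7.9, -1.7]
width: -0.001
t 11.05 p [ 0.4314 -0.2309  0.0345] F [-1.8 -7.9 -1.7] w -0.0 q [-0.54  0.13  2.17 -0.    0.84 -0.29]
x [-0.24  -0.971  0.004] y [ 0.    -0.004 -1.   ] z [ 0.971 -0.24   0.001]
disp x,y [-0.1343 -0.0006] F along D -8.121312031581569
```

```bash
python3 -m handwheel '[[-0.006,0,0,0,0,0,0],[-0.006,0,0,0,0,0,0],[-0.006,0,0,0,0,0,0],[-0.006,0,0,0,0,0,0],[-0.006,0,0,0,0,0,0],[-0.006,0,0,0,0,0,0],[0,0,0,0,0,0,0]]'; python3 p.py
python3 -m handwheel '[[-0.004,0,0,0,0,0,0],[0,0,0,0,0,0,0]]'; python3 p.py;
```

```text
time: 11.92
tool_pos: [0.4404, -0.1968, 0.0345]
tcp_rot: [-1.087, 1.382, -1.39]
wrist_force: [-1.0, -11.8, -3.1]
width: -0.003
t 11.925 p [ 0.4404 -0.1968  0.0345] F [ -1.  -11.8  -3.1] w -0.0 q [-0.47  0.12  2.18 -0.01  0.84 -0.22]
x [-0.24  -0.971  0.005] y [ 0.001 -0.005 -1.   ] z [ 0.971 -0.24   0.002]
disp x,y [-0.099  -0.0009] F along D -11.693792558611813
time: 12.18
tool_pos: [0.4413, -0.1932, 0.0345]
tcp_rot: [-1.088, 1.381, -1.39]
wrist_force: [-0.9, -12.5, -3.5]
width: -0.002
t 12.175 p [ 0.4413 -0.1932  0.0345] F [ -0.9 -12.5  -3.5] w -0.0 q [-0.46  0.11  2.18 -0.01  0.84 -0.21]
x [-0.24  -0.971  0.005] y [ 0.001 -0.006 -1.   ] z [ 0.971 -0.24   0.002]
disp x,y [-0.0952 -0.0008] F along D -12.36348008007296
```

Close to the stop. I'll take small steps until the force jumps.

```bash
python3 -m handwheel '[[-0.003,0,0,0,0,0,0],[0,0,0,0,0,0,0]]'; python3 p.py
python3 -m handwheel '[[-0.003,0,0,0,0,0,0],[0,0,0,0,0,0,0]]'; python3 p.py;
```

```text
time: 12.42
tool_pos: [0.4421, -0.1904, 0.0345]
tcp_rot: [-1.088, 1.381, -1.39]
wrist_force: [-1.9, -13.9, -4.0]
width: 0.002
t 12.425 p [ 0.4421 -0.1904  0.0345] F [ -1.9 -13.9  -4. ] w 0.0 q [-0.46  0.11  2.19 -0.01  0.84 -0.21]
x [-0.24  -0.971  0.005] y [ 0.001 -0.006 -1.   ] z [ 0.971 -0.24   0.002]
disp x,y [-0.0924 -0.0009] F along D -13.922032785023784
time: 12.68
tool_pos: [0.4423, -0.1898, 0.0346]
tcp_rot: [-1.092, 1.378, -1.392]
wrist_force: [-5.2, -23.9, -3.8]
width: -0.003
t 12.675 p [ 0.4423 -0.1898  0.0346] F [ -5.2 -23.9  -3.8] w -0.0 q [-0.45  0.11  2.19 -0.01  0.84 -0.2 ]
x [-0.238 -0.971  0.01 ] y [ 0.   -0.01 -1.  ] z [ 0.971 -0.238  0.003]
disp x,y [-0.0918 -0.001 ] F along D -24.467698140007876
```

```bash
python3 - <<'E'
from h import *
d=optics.read_camera("scene");crop(d,250,120,450,300,3.5,"pics/s7.png")
d=optics.read_camera("top");crop(d,240,130,430,290,4,"pics/t7.png")
E
```

```text
(no output)
```

View pics/t7.png

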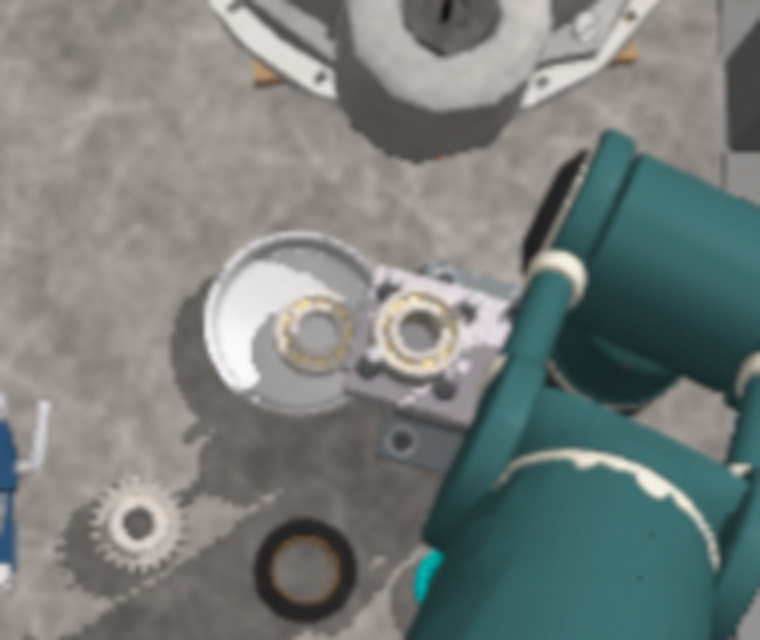

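View pics/s7.png

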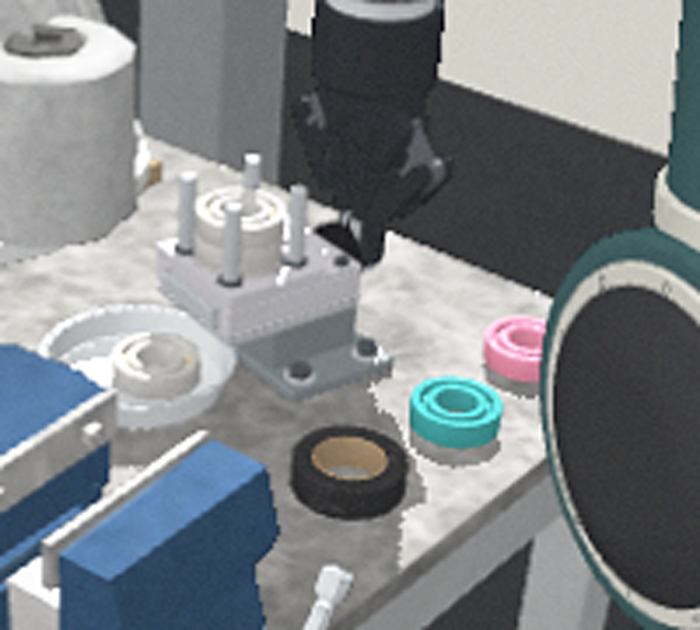

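Bearing 1 lies flat in the dish (top-view crop 318,332), and the force jump confirms the plunger is at its stop. Now I let it spring back.

```bash
python3 -m handwheel '[[0.01,0,0,0,0,0,0],[0.012,0,0,0,0,0,0],[0.012,0,0,0,0,0,0],[0.012,0,0,0,0,0,0],[0.012,0,0,0,0,0,0],[0.012,0,0,0,0,0,0],[0.014,0,0,0,0,0,0],[0,0,0,0,0,0,0]]'; python3 p.py
python3 - <<'E'
from h import *
d=optics.read_camera("scene");crop(d,250,120,450,300,3.5,"pics/s8.png")
E
```

```text
time: 13.78
tool_pos: [0.4219, -0.2664, 0.0341]
tcp_rot: [-1.082, 1.388, -1.387]
wrist_force: [0.0, 0.8, 0.4]
width: 0.0
t 13.775 p [ 0.4219 -0.2664  0.0341] F [0.  0.8 0.4] w 0.0 q [-0.61  0.15  2.15  0.    0.85 -0.37]
x [-0.243 -0.97  -0.001] y [-0.     0.001 -1.   ] z [ 0.97  -0.243 -0.   ]
disp x,y [-0.171  -0.0003] F along D 0.7437964650974636
```

View pics/s8.png

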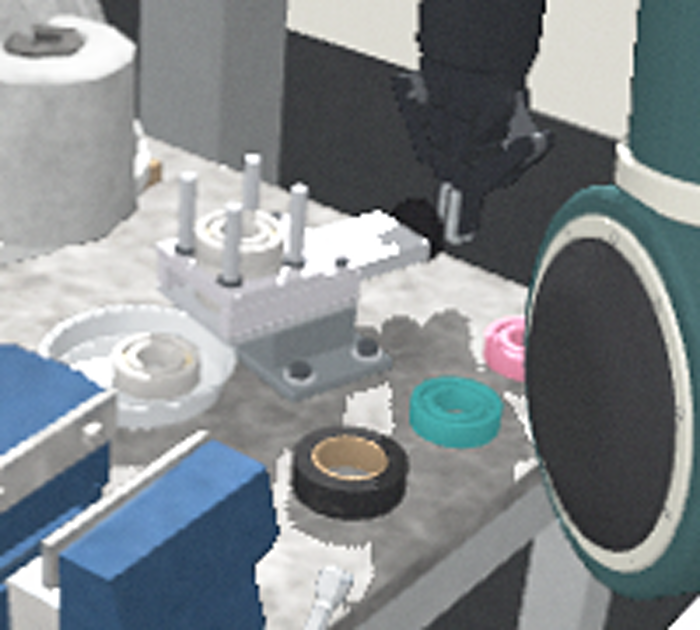

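The stack dropped by one (its top moved from row 213 to row 232 in the crop) and the plunger is fully out. Second stroke.

```bash
python3 -m handwheel '[[-0.008,0,0,0,0,0,0],[-0.007,0,0,0,0,0,0],[-0.006,0,0,0,0,0,0],[-0.006,0,0,0,0,0,0],[-0.006,0,0,0,0,0,0],[-0.006,0,0,0,0,0,0],[-0.006,0,0,0,0,0,0],[-0.006,0,0,0,0,0,0]]'
python3 -m handwheel '[[-0.006,0,0,0,0,0,0],[-0.006,0,0,0,0,0,0],[-0.005,0,0,0,0,0,0],[-0.005,0,0,0,0,0,0],[-0.004,0,0,0,0,0,0],[0,0,0,0,0,0,0]]';python3 p.py
python3 -m handwheel '[[-0.004,0,0,0,0,0,0],[0,0,0,0,0,0,0]]';python3 p.py
```

```text
time: 14.82
tool_pos: [0.4344, -0.2183, 0.0342]
tcp_rot: [-1.088, 1.382, -1.389]
wrist_force: [-2.4, -11.6, -5.2]
width: 0.001
time: 15.58
tool_pos: [0.4409, -0.1933, 0.0342]
tcp_rot: [-1.088, 1.381, -1.389]
wrist_force: [-2.3, -12.1, -5.1]
width: -0.003
t 15.575 p [ 0.4409 -0.1933  0.0342] F [ -2.3 -12.1  -5.1] w -0.0 q [-0.46  0.12  2.19 -0.01  0.84 -0.22]
x [-0.239 -0.971  0.005] y [ 0.001 -0.005 -1.   ] z [ 0.971 -0.239  0.002]
disp x,y [-0.0955 -0.0005] F along D -12.29035202095448
time: 15.82
tool_pos: [0.4419, -0.1899, 0.0343]
tcp_rot: [-1.089, 1.381, -1.389]
wrist_force: [-1.9, -13.7, -5.4]
width: 0.003
t 15.825 p [ 0.4419 -0.1899  0.0343] F [ -1.9 -13.7  -5.4] w 0.0 q [-0.45  0.11  2.19 -0.01  0.84 -0.21]
x [-0.239 -0.971  0.006] y [ 0.001 -0.006 -1.   ] z [ 0.971 -0.239  0.002]
disp x,y [-0.0919 -0.0006] F along D -13.703507778243827
```

```bash
python3 -m handwheel '[[-0.003,0,0,0,0,0,0],[0,0,0,0,0,0,0]]';python3 p.py
python3 - <<'E'
from h import *
d=optics.read_camera("scene");crop(d,250,120,450,300,3.5,"pics/s9.png")
d=optics.read_camera("top");crop(d,240,130,430,290,4,"pics/t9.png")
E
```

```text
time: 16.08
tool_pos: [0.442, -0.1897, 0.0344]
tcp_rot: [-1.094, 1.377, -1.392]
wrist_force: [-5.7, -25.2, -7.4]
width: 0.003
t 16.075 p [ 0.442  -0.1897  0.0344] F [ -5.7 -25.2  -7.4] w 0.0 q [-0.45  0.11  2.19 -0.01  0.84 -0.2 ]
x [-0.237 -0.972  0.011] y [-0.    -0.011 -1.   ] z [ 0.972 -0.237  0.002]
disp x,y [-0.0918 -0.0006] F along D -25.860671998737793
```

View pics/s9.png

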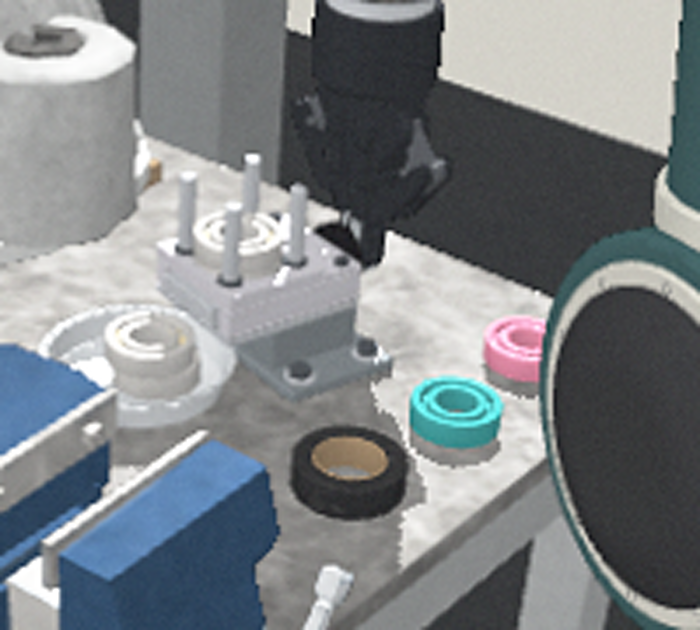

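View pics/t9.png

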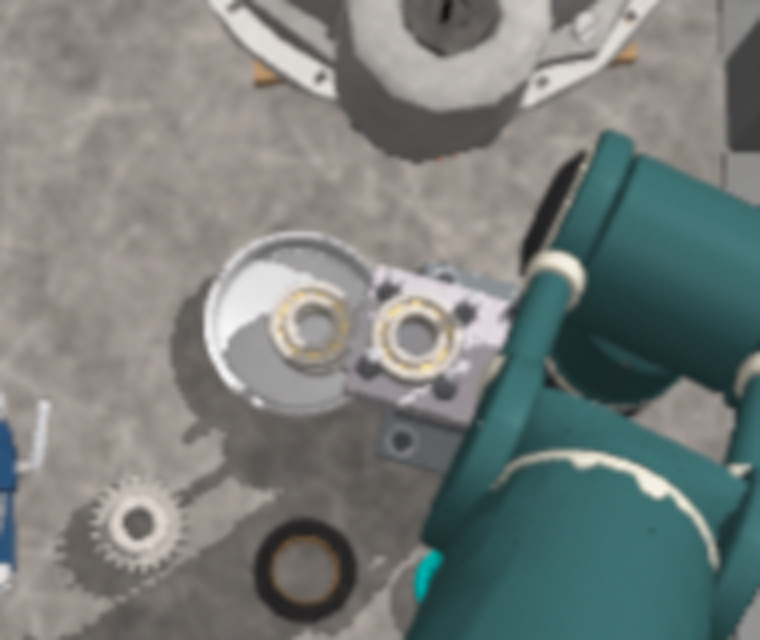

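Both bearings are stacked in the dish and the plunger is at its stop again. Release, then lift clear.

```bash
python3 -m handwheel '[[0.01,0,0,0,0,0,0],[0.012,0,0,0,0,0,0],[0.012,0,0,0,0,0,0],[0.012,0,0,0,0,0,0],[0.012,0,0,0,0,0,0],[0.012,0,0,0,0,0,0],[0.014,0,0,0,0,0,0],[0.012,0,0,0,0,0,0]]'
python3 -m handwheel '[[0,-0.04,0,0,0,0,0],[0,-0.05,0,0,0,0,0],[0,-0.05,0,0,0,0,0],[0,0,0,0,0,0,0],[0,0,0,0,0,0,0]]'
python3 p.py
python3 - <<'E'
from h import *
d=optics.read_camera("scene");crop(d,250,120,450,300,3.5,"pics/s10.png")
d=optics.read_camera("top");crop(d,240,130,430,290,4,"pics/t10.png")
E
```

```text
time: 17.18
tool_pos: [0.4193, -0.2781, 0.0343]
tcp_rot: [-1.083, 1.387, -1.386]
wrist_force: [0.5, 0.7, -0.0]
width: 0.002
time: 17.8
tool_pos: [0.4191, -0.2776, 0.1742]
tcp_rot: [-1.083, 1.387, -1.386]
wrist_force: [-0.8, 0.4, -0.3]
width: -0.0
t 17.8 p [ 0.4191 -0.2776  0.1742] F [-0.8  0.4 -0.3] w -0.0 q [-0.63 -0.02  2.03  0.    1.13 -0.39]
x [-0.242 -0.97  -0.   ] y [ 0.  0. -1.] z [ 0.97  -0.242  0.   ]
disp x,y [-0.1826 -0.0003] F along D 0.1612045094608957
```

View pics/s10.png

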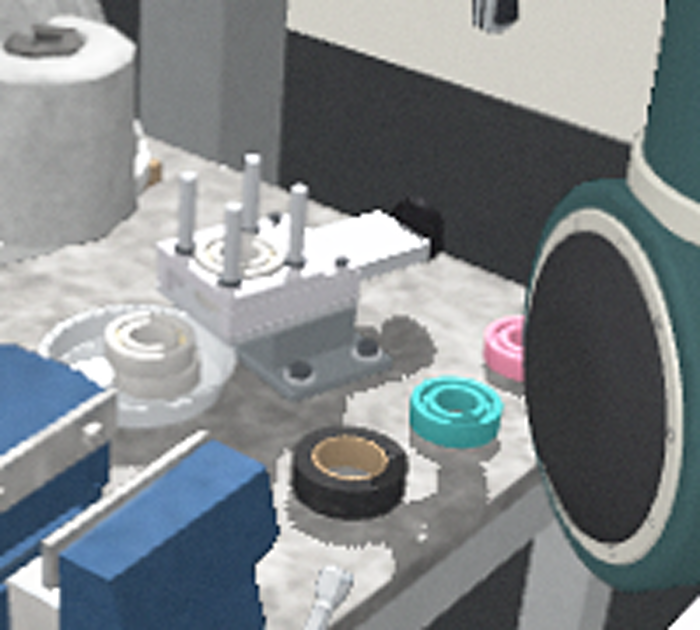

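View pics/t10.png

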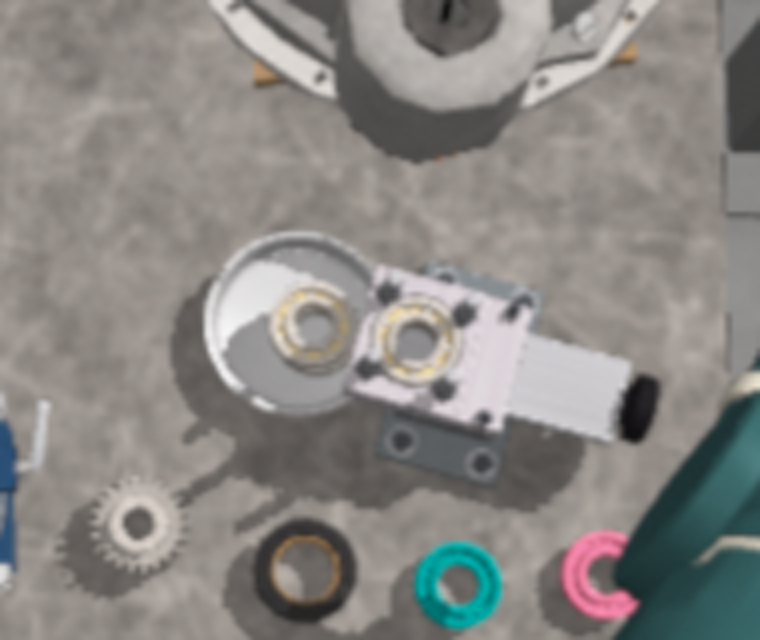

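Both views show two bearings in the dish, the rest of the stack dropped by one in the magazine, and the plunger fully out. The look-alikes haven't moved.

```bash
python3 -c "
from workcell import workorder
print(workorder.finish_job())"
```

```text
the job is handed in; nothing more can be done
None
```

The job is done and handed in at about 18 s of the 58 s allowed. Exactly two bearings are in the dish, and the other two are still in the magazine.

- **Dish:** I pushed it under the outlet with two spread fingers. It stood about 4 mm from the catch point in the top view. The scene view said about 5 mm, with a rougher fit of up to 3.5 mm error. I left it there because the bearings had plenty of room.
- **Strokes:** Both strokes ended at the expected stop position, and the force jumped from about 14 N to about 25 N each time. Between strokes I let the plunger spring fully back, and the pictures show the stack dropping by one.
- **Final check:** The last pictures show both bearings stacked flat in the dish and the plunger fully out. The pink and turquoise look-alikes are in place, and the gripper is clear and touching nothing. The seal and sensor were outside those last close-ups, but the arm never worked near them.

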